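# Light and open the beam enclosure, holding its hatch just below balance

### The arm

A 7-joint arm with a two-finger parallel gripper is mounted at the origin on the work surface. World frame = base frame: x ahead of the robot, y to its left, z up, the work surface at z = 0. Lengths are in m, angles in rad, forces in N, time in s.
With the tool pointing down it reaches from about 0.35 to 0.9 m from the base axis. Payload 8.1 kg.
Tool frame: the origin (TCP) lies on the centre line of the jaws, within the pads' length; the fingertips stand 14 mm ahead of it and the grasp point (between the pads) lies 5 mm behind it; z points along the fingers, y is the direction in which the jaws open and shut (so a half turn about z gives the same grasp; the last joint's range is limited). The gripper opens to 92 mm and grips with 3 to 60 N. Pads are 19 mm wide; open, the fingers measure 130 mm over their backs; the gripper's body (75 mm by 190 mm) begins 47 mm behind the grasp point.
Start: joints at [1.171, 0.434, 0.025, 1.573, -0.012, 1.134, -0.075], TCP at [0.183, -0.598, 0.241] pointing down, gripper open.
Joint ranges: [-2.62, 2.62], [-0.44, 2.09], [-1.27, 1.32], [0.08, 2.57], [-1.32, 4.46], [0.12, 2], [-2.74, 2.74]. Speed limits (rad/s): [2.22, 2.22, 3.01, 3.01, 3.14, 3.14, 3.14].

### API

Orientations are given as a rotation vector (axis times angle).
In Python, from cell import observe, eyes, arm gives the robot as it stands.
- The arm moves only by the tool step_arm, never from a script. Its argument "series" is a list that holds one entry, the list of rows, each a list of 5 numbers: the finger opening in m, from 0 to 0.0918, then the shift along the world's x, y, z in m, then the turn about the world's z in degrees. In form: [[[hand, dx, dy, dz, spin], ...]]. A call has 1 to 20 rows; each row is the pose to reach, as a shift and turn from the pose measured when the call began; what a row does not reach only later rows make up. A row lasts 1/12 s, in which the tool goes at most 41.7 mm and 7.16 degrees, less where a joint would pass 70% of its speed; a pose out of reach is approached as far as the arm can. A call with a gripper value outside its range is refused whole. The fingers move at their own pace and stop on an object; "squeeze" is the grip in N (left out, the last holds). Time passes only in rows, so rows that repeat a pose let the fingers close. It gives the time, the measured TCP pose, the force and the opening at its end, in the units of the state.
- observe(): the state, without advancing time (a new reading comes with each control period).
- eyes.get_image(name): name is "side" or "top" or "wrist"; returns (picture, depth): 384x512x3 uint8, red, green, blue; 384x512 float32, m along the optical axis (not along the pixel's ray), 0 where there is no reading.
- eyes.camera_params(name): a dict with "intrinsics" (3x3 intrinsics, pixels), "position" and "attitude" of the camera in the world. Camera axes: x right, y down, z forward; pixel columns grow to the right and rows downward; lengths in m; the calibration is good to about 2 mm. A picture is of the moment at which its call begins: read the wrist's pose just before it. camera_params takes no time and is no camera call; for the wrist camera it gives the pose at the moment of the call.
- arm.sign_off(): hands the job in, once; it reports no verdict.
The state is a dict: "clock": time; "joints": joint angles; "dq": joint speeds; "joint_efforts": joint torques, N m; "position": TCP position; "ee_rot": TCP orientation; "force": force on the tool from outside, world axes, zero at the start; "ft_torque": the same for the moment, N m; "width": opening from 0.0 (shut) to 1.0 (fully open).
Only numpy, scipy, OpenCV 4.12 (cv2) and the standard library are available. Lean on these libraries where they do the work, as an engineer would, in place of code of your own. Each camera call takes 0.05 s, during which the arm holds its last target.

### The job

I want to look into the beam enclosure. Hang the battery lantern by its handle on the hook of the post beside it, then raise the enclosure's hatch by its bar handle past the balance point, where the gas struts begin to carry it, but not up to its stop. Then ease it back and hold it just below the balance point, so that it would fall shut by itself if you let go, and finish while still holding it there; leave the goggles, the meter and the screwdriver alone.

Things in the scene. Friction and masses are not known exactly. Their poses are not given: they have to be found in the camera images.
- lantern_center (a point): Loose battery lantern, 0.3 kg, upright on the table on one side of the enclosure (either). Black foot, white diffuser, black cap: 88 mm across, 100 mm tall, plus a stiff upright hoop handle, 108 mm wide, 171 mm tall over all. This point: half-way up, 85.5 mm above its underside. y axis along the handle's bar, z up.
- lantern_handle (a point): Middle of the straight top bar of the lantern's hoop handle (round, 12 mm thick, 82 mm long along this point's y axis), 165 mm above the underside. Clear window below the bar: 56 mm high, 90 mm wide. Pinch the bar from above across its thickness, about 28 mm to one side of this point, to leave the middle free for the hook.
- hook_seat (a point): Where a hung bar rests, 257 mm above the table: top of an 8 mm round steel rod, in its trough. The rod runs level from a clamp on a fixed 13 mm post (290 mm tall) out along -x (roughly towards the robot), dips 12 mm to the trough, then turns up. x axis: from hook tip to post, whose axis is 63.5 mm from here; z up; a hung bar lies along y. Stands on the other side of the enclosure from the lantern.
- hook_tip (a point): Top of the hook's upturned end, 24 mm above and 21.5 mm further out (-x) than the seat. A bar goes over it towards the post, then down into the trough. The rod's lowest underside is 8 mm below the seat.
- hatch (a joint): Hatch angle, rad: 0 shut and level, grows as its front edge rises, stop at 1.25. Balance point at 0.70: below it the hatch falls shut by itself (at the handle about 5 N when nearly shut, 0.7 N at 0.60), above it two damped gas struts swing it to the stop (0.7 N at 0.80). Almost no friction. Just below balance means about 0.1 rad below it.
- hatch_handle (a point): Middle of the bar handle on the hatch: aluminium bow, 12 mm round, straight top 104 mm long along y, legs 120 mm apart. The bar's centre is 38 mm above the hatch's face, 148 mm above the table when shut. Pinch it from above across its thickness; it turns between upright fingers as the hatch swings. Axes turn with the hatch: x towards the hinge, y along the bar, z square to the panel.
- hatch_hinge (a point): Middle of the hinge line, 107 mm above the table, on the far edge of a fixed enclosure (260 x 300 x 110 mm tall, aluminium frame, black panels); the hatch, 0.95 kg, is its whole top. Fixed axes: x level, from handle to hinge, y along the hinge, z up. At hatch angle q the handle's middle is 0.235 cos q - 0.041 sin q (m) towards -x and 0.235 sin q + 0.041 cos q up from here.
- goggles: Bystander: safety goggles, black frame, green lenses, 145 x 122 x 46 mm high, lying open between robot and enclosure. Origin under the nose bridge; the side arms run along +x.
- meter: Bystander: blue-grey hand-held meter, 190 x 92 x 34 mm, lying flat, far right of the enclosure. Origin at the centre of its underside.
- driver: Bystander: screwdriver lying flat, far left of the enclosure. Origin under its middle.
Mind the look-alikes: they are no part of the job. Of the things that look like the part that bears lantern_center, the middle-sized one is meant.

How it is judged:
By the outcome, as a careful person would: the job done as asked, in the order asked, and still so for the second after the job is handed in, while the arm keeps its last pose, push and grip.
It also fails if it takes over 72 s, if anything falls off the work surface, if the arm or the gripper's body presses on something with over 40 N, if the wrist force passes 120 N, or if a joint passes its speed limit or range.

## Working session

There is one attempt and no reset: what is moved stays moved. The work goes in short steps, Python scripts to look and compute and a tool call to move; the robot and the scene stay as the last step left them, time stands still between calls to the robot, and variables do not carry over. Pictures are saved under pics/ and viewed, and the job is handed in when it is done.

Besides the shell and the picture viewer there is one more tool, called after "Request:" as name([rows], argument=value, ...), one row to a line, values as JSON. step_arm: Moves the arm, as the interface text tells. Its arguments: {"type":"object","properties":{"series":{"type":"array"},"squeeze":{"type":"number"}},"required":["series"]}

```bash
ls; mkdir -p pics; cat > h.py <<'E'
import numpy as np, cv2
from cell import observe, eyes, arm
def snap(n,f):
    p=eyes.camera_params(n); im,d=eyes.get_image(n)
    cv2.imwrite(f'pics/{f}.png',im[:,:,::-1]); np.savez(f'pics/{f}.npz',im=im,d=d,K=p['intrinsics'],p=p['position'],a=np.array(p['attitude']))
    return im,d,p
E
python3 - <<'E'
from h import *
print(observe())
for n in('side','top','wrist'):
    im,d,p=snap(n,n+'0'); print(n,p)
E
```

```text
pics
{'clock': 0.0, 'joints': array([ 1.17136074,  0.43520425,  0.02501002,  1.57411663, -0.01158112,
        1.13398377, -0.07507453]), 'dq': array([-0.00144924, -0.00076208,  0.00012617,  0.00253566, -0.00094975,
        0.00129661,  0.00124534]), 'joint_efforts': array([-1.32216741e-03, -6.67876625e+01,  9.85247120e-01, -3.14469767e+01,
       -6.02540793e-02,  4.23989247e-02,  1.37798843e-04]), 'position': array([ 0.18258555, -0.59721888,  0.23994947]), 'ee_rot': array([-3.10557300e+00, -4.64225377e-01,  6.32605212e-04]), 'force': array([-0.59845725,  0.23164319,  0.75873746]), 'ft_torque': array([ 0.02067005, -0.02224953, -0.03524229]), 'width': 1.0003311608698875}
side {'intrinsics': array([[411.77527009,   0.        , 258.52293696],
       [  0.        , 411.77527009, 193.83322441],
       [  0.        ,   0.        ,   1.        ]]), 'position': array([0.19468847, 0.82206985, 0.95411175]), 'attitude': array([-0.61242753,  2.66564707, -1.17971525])}
top {'intrinsics': array([[473.08508919,   0.        , 261.16274083],
       [  0.        , 473.08508919, 194.97061266],
       [  0.        ,   0.        ,   1.        ]]), 'position': array([0.38879387, 0.08409801, 1.77577965]), 'attitude': array([-2.19277642,  2.13681142, -0.12577452])}
wrist {'intrinsics': array([[271.15322447,   0.        , 254.7233197 ],
       [  0.        , 271.15322447, 196.25279037],
       [  0.        ,   0.        ,   1.        ]]), 'position': array([ 0.2570405 , -0.57418916,  0.38330511]), 'attitude': array([ 2.32757221, -1.72204477, -0.25685478])}
```

View pics/side0.png

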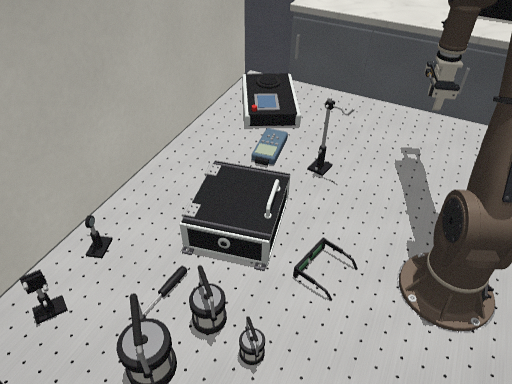

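View pics/top0.png

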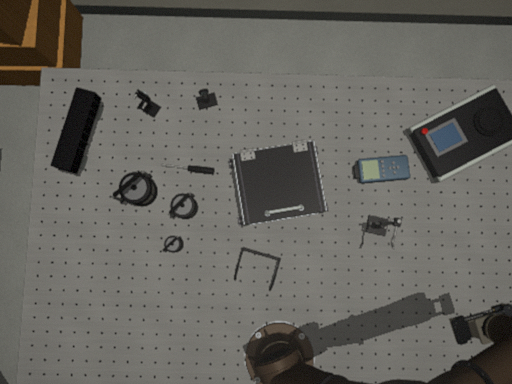

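View pics/wrist0.png

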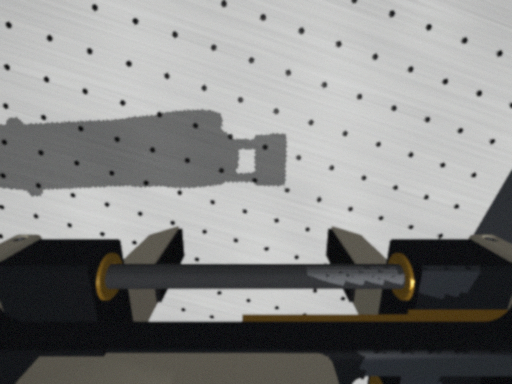

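Three lanterns: large (top 137,188; side 147,345), medium (top 183,206; side 208,305) and small (top 173,243; side 252,344). The medium one fits the "middle-sized" note, and I'll check its size (171 mm tall, 108 mm wide). The hook post is at top (378,225) and side (320,165).

```bash
cat >> h.py <<'E'
from scipy.spatial.transform import Rotation as R
def load(f):
    return np.load(f'pics/{f}.npz')
def cloud(f):
    z=load(f); K=z['K']; a=z['a']; M=R.from_rotvec(a).as_matrix() if a.shape==(3,) else a
    d=z['d']; v,u=np.mgrid[:d.shape[0],:d.shape[1]]
    P=np.stack([(u-K[0,2])/K[0,0]*d,(v-K[1,2])/K[1,1]*d,d],-1)@M.T+z['p']
    P[d<=0]=np.nan
    return P,z['im']
def crop(f,x0,x1,y0,y1,s,o):
    im=cv2.imread(f'pics/{f}.png')[y0:y1,x0:x1]; cv2.imwrite(f'pics/{o}.png',cv2.resize(im,None,fx=s,fy=s,interpolation=cv2.INTER_CUBIC))
E
python3 - <<'E'
from h import *
for f in('side0','top0'):
    P,im=cloud(f)
    print(f, 'table z', np.nanmedian(P[...,2][np.abs(P[...,2])<.03]))
T,_=cloud('top0')
def rep(n,x0,x1,y0,y1,zmin,P=T):
    Q=P[y0:y1,x0:x1].reshape(-1,3); Q=Q[Q[:,2]>zmin]
    print(n,len(Q),'min',Q.min(0).round(3),'max',Q.max(0).round(3))
    return Q
rep('L',112,160,165,212,.03);rep('M',166,200,190,222,.03);rep('S',160,185,233,254,.02)
rep('enc',228,330,138,228,.05);rep('handle',260,310,200,218,.13);rep('post',355,405,210,250,.1)
rep('gog',230,285,245,292,.02);rep('meter',350,412,150,185,.015)
crop('top0',110,210,160,260,5,'c1'); crop('side0',100,280,240,384,4,'c2'); crop('side0',290,370,80,190,5,'c3'); crop('top0',350,410,200,255,8,'c4')
E
```

```text
side0 table z 0.0026989396900886087
top0 table z 0.00024066032555047912
L 1048 min [0.537 0.47  0.03 ] max [0.65  0.583 0.228]
M 549 min [0.494 0.317 0.03 ] max [0.579 0.402 0.18 ]
S 254 min [0.371 0.365 0.02 ] max [0.429 0.424 0.127]
enc 6113 min [ 0.474 -0.15   0.054] max [0.784 0.189 0.163]
handle 138 min [ 0.511 -0.065  0.13 ] max [0.543 0.063 0.163]
post 174 min [ 0.401 -0.365  0.1  ] max [ 0.5   -0.332  0.295]
gog 219 min [0.243 0.006 0.02 ] max [0.393 0.169 0.056]
meter 1300 min [ 0.645 -0.473  0.015] max [ 0.756 -0.264  0.048]
```

View pics/c1.png

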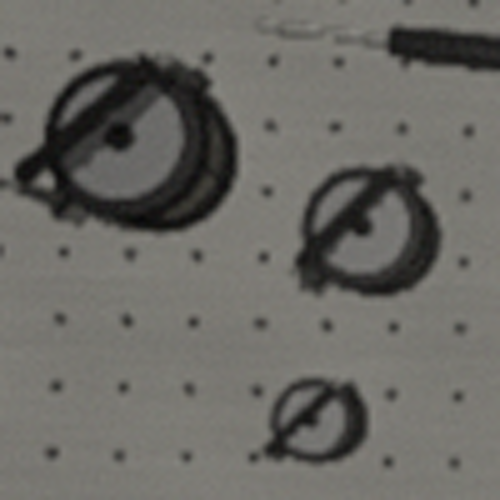

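View pics/c2.png

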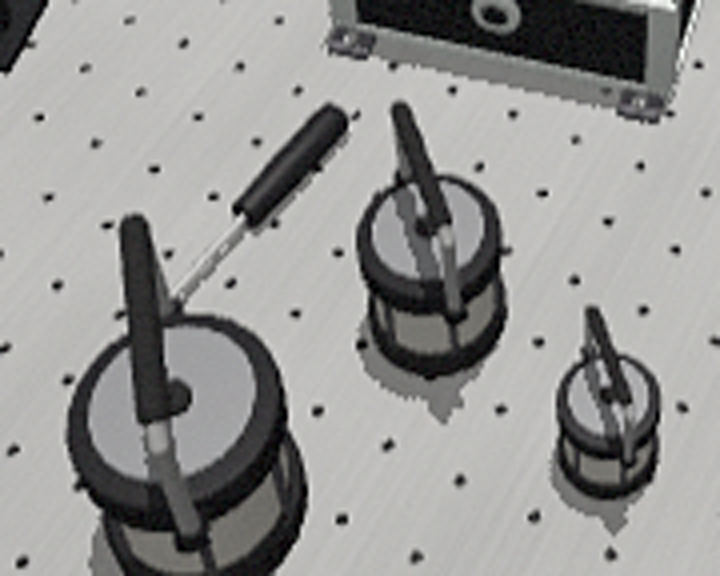

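View pics/c3.png

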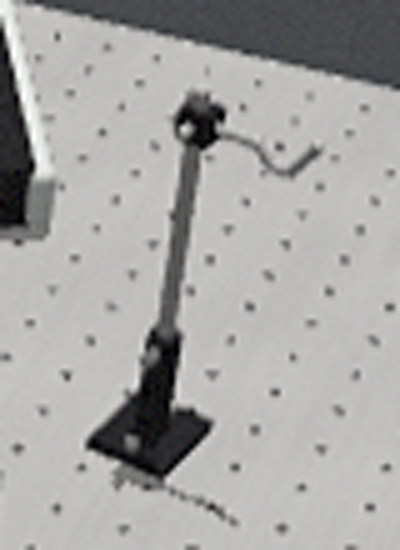

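View pics/c4.png

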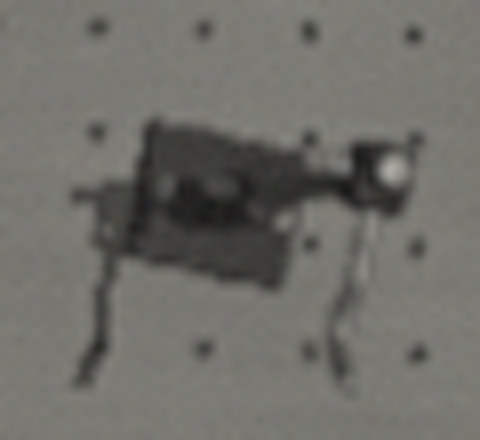

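```bash
cat >> h.py <<'E'
def ray(f,u,v,h):
    z=load(f);K=z['K'];M=R.from_rotvec(z['a']).as_matrix()
    r=M@np.array([(u-K[0,2])/K[0,0],(v-K[1,2])/K[1,1],1]); return z['p']+r*(h-z['p'][2])/r[2]
def line(Q):
    c=Q[:,:2].mean(0);U,S,V=np.linalg.svd(Q[:,:2]-c);t=(Q[:,:2]-c)@V[0]
    mid=c+V[0]*(t.max()+t.min())/2
    return mid.round(4),np.degrees(np.arctan2(V[0,1],V[0,0])).round(1),(t.max()-t.min()).round(4),len(Q),np.median(Q[:,2]).round(3)
E
python3 - <<'E'
from h import *
for f,b in(('top0',((166,200,190,222),(260,310,200,218),(355,405,210,250))),('side0',((180,235,260,330),(255,290,175,225),(315,360,95,125)))):
    P,im=cloud(f)
    for n,(x0,x1,y0,y1),a,c in zip(('lant','hand','hook'),b,(.14,.13,.235),(.2,.175,.31)):
        Q=P[y0:y1,x0:x1].reshape(-1,3); Q=Q[(Q[:,2]>a)&(Q[:,2]<c)]
        print(f,n,line(Q))
        if n=='hook': print(Q[np.argsort(-Q[:,0])][::4].round(3).tolist())
# pixel rays
print('hook tip/clamp top', ray('top0',350+343/8,200+385/8,.281),ray('top0',350+395/8,200+170/8,.29),ray('top0',350+335/8,200+345/8,.25))
print('hook side: tip,seat,clamp',ray('side0',290+318/5,80+150/5,.281),ray('side0',290+288/5,80+172/5,.253),ray('side0',290+200/5,80+95/5,.29))
print('lant bar ends top',ray('top0',110+310/5,160+262/5,.165),ray('top0',110+390/5,160+172/5,.165))
print('lant bar ends side',ray('side0',100+400/4,240+106/4,.165),ray('side0',100+442/4,240+222/4,.165))
E
python3 - <<'E'
import sys;sys.path.insert(0,'.')
E
python3 -c "
from h import *
crop('top0',225,335,135,230,7,'c5');crop('side0',180,300,155,270,6,'c6')"
```

```text
top0 lant (array([0.5374, 0.359 ]), np.float64(137.4), np.float64(0.1058), 107, np.float64(0.168))
top0 hand (array([ 0.5266, -0.001 ]), np.float64(-79.2), np.float64(0.1299), 138, np.float64(0.152))
top0 hook (array([ 0.4503, -0.3455]), np.float64(172.4), np.float64(0.0993), 137, np.float64(0.272))
[[0.5, -0.347, 0.261], [0.497, -0.364, 0.27], [0.496, -0.352, 0.276], [0.493, -0.365, 0.276], [0.493, -0.338, 0.269], [0.493, -0.359, 0.286], [0.49, -0.336, 0.266], [0.49, -0.332, 0.268], [0.489, -0.351, 0.29], [0.487, -0.347, 0.272], [0.486, -0.36, 0.292], [0.484, -0.342, 0.266], [0.483, -0.36, 0.282], [0.483, -0.352, 0.287], [0.48, -0.357, 0.28], [0.48, -0.345, 0.28], [0.477, -0.361, 0.279], [0.477, -0.353, 0.282], [0.474, -0.362, 0.276], [0.474, -0.355, 0.278], [0.468, -0.354, 0.268], [0.465, -0.349, 0.264], [0.458, -0.35, 0.27], [0.455, -0.348, 0.269], [0.449, -0.348, 0.268], [0.443, -0.349, 0.262], [0.439, -0.349, 0.265], [0.436, -0.344, 0.26], [0.43, -0.345, 0.256], [0.427, -0.34, 0.263], [0.42, -0.344, 0.257], [0.417, -0.336, 0.262], [0.411, -0.337, 0.273], [0.407, -0.336, 0.273], 
[... 1141 characters left out ...]
344, 0.263], [0.439, -0.341, 0.262], [0.434, -0.34, 0.256], [0.43, -0.347, 0.258], [0.425, -0.341, 0.258], [0.418, -0.337, 0.263], [0.415, -0.341, 0.258], [0.413, -0.337, 0.272], [0.409, -0.339, 0.267], [0.407, -0.341, 0.271], [0.402, -0.338, 0.284]]
hook tip/clamp top [ 0.40069195 -0.33706942  0.281     ] [ 0.48518741 -0.35548237  0.29      ] [ 0.41682898 -0.34267936  0.25      ]
hook side: tip,seat,clamp [ 0.40114619 -0.33151279  0.281     ] [ 0.41959451 -0.34420601  0.253     ] [ 0.48502619 -0.3473448   0.29      ]
lant bar ends top [0.50341915 0.38334108 0.165     ] [0.56656167 0.33150394 0.165     ]
lant bar ends side [0.56799891 0.33052102 0.165     ] [0.50497953 0.38902398 0.165     ]
```

View pics/c5.png

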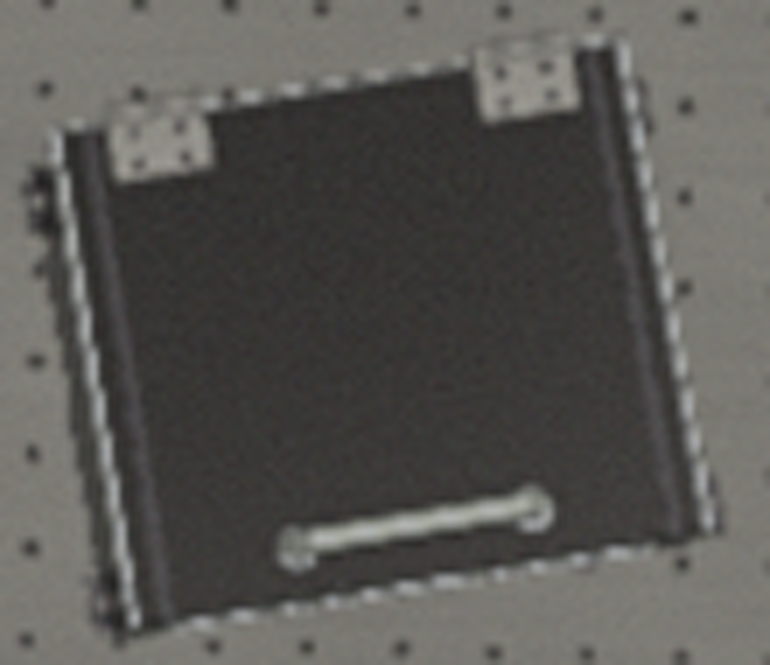

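View pics/c6.png

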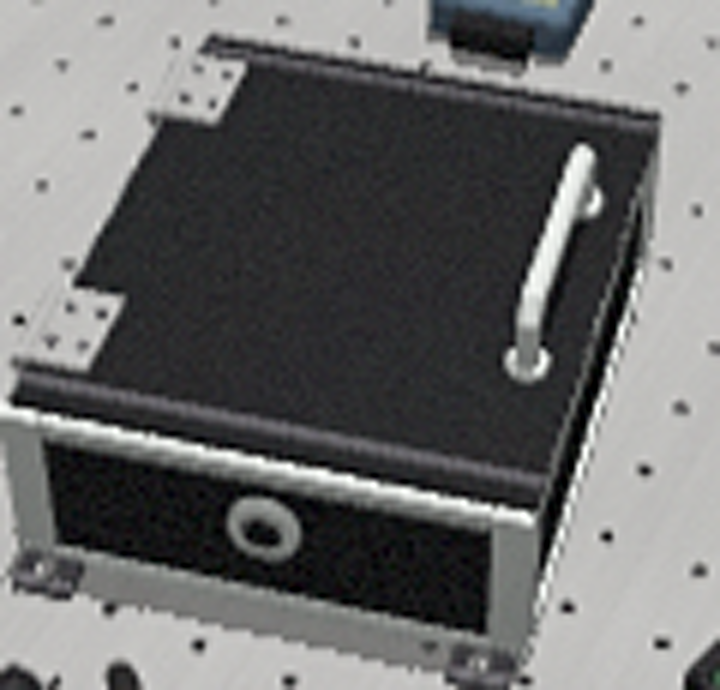

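Lantern sizes are confirmed: measured heights are large ≈0.228, medium ≈0.18 (171 nominal) and small ≈0.127 m. The enlarged crop c1 shows the medium one at (370,230), bar running along 138°.

Estimates:
- **Bar middle:** (0.536, 0.360)
- **Hook seat:** (0.422, -0.340), x axis ≈ -8.5°
- **Hatch handle:** (0.5255, 0.0015), bar along 100.5°

First I'll move above the grasp point (0.515, 0.378).

Request:
step_arm([
  [[0.05, 0, 0, 0.04, 0], [0.05, 0, 0, 0.08, 0], [0.05, 0, 0.02, 0.11, 3], [0.05, 0.0132, 0.0588, 0.12, 10], [0.05, 0.0265, 0.0975, 0.12, 17], [0.05, 0.0397, 0.1363, 0.12, 24], [0.05, 0.053, 0.175, 0.12, 30], [0.05, 0.066, 0.214, 0.12, 36], [0.05, 0.079, 0.252, 0.12, 42], [0.05, 0.092, 0.291, 0.12, 48], [0.05, 0.106, 0.33, 0.12, 54], [0.05, 0.12, 0.369, 0.12, 60], [0.05, 0.134, 0.407, 0.12, 66], [0.05, 0.148, 0.446, 0.12, 71], [0.05, 0.162, 0.484, 0.12, 76], [0.05, 0.176, 0.522, 0.12, 81], [0.05, 0.19, 0.56, 0.12, 86], [0.05, 0.204, 0.598, 0.12, 91], [0.05, 0.218, 0.636, 0.12, 96], [0.05, 0.232, 0.674, 0.12, 100]],
], squeeze=50)

```text
clock: 1.82
position: [0.4147, 0.0785, 0.3604]
ee_rot: [1.636, 2.682, -0.001]
force: [1.2, -0.7, -0.4]
width: 0.542
```

Request:
step_arm([
  [[0.05, 0.013, 0.038, 0, 4], [0.05, 0.026, 0.076, 0, 8], [0.05, 0.039, 0.114, -0.005, 12], [0.05, 0.052, 0.152, -0.01, 16], [0.05, 0.065, 0.19, -0.02, 20], [0.05, 0.076, 0.225, -0.04, 20.5], [0.05, 0.087, 0.26, -0.06, 20.5], [0.05, 0.095, 0.285, -0.08, 20.5], [0.05, 0.1, 0.2995, -0.09, 20.5], [0.05, 0.1, 0.2995, -0.09, 20.5], [0.05, 0.1, 0.2995, -0.09, 20.5]],
])

```text
clock: 2.73
position: [0.514, 0.3785, 0.2691]
ee_rot: [-1.13, -2.93, 0.004]
force: [-0.3, -0.8, 1.2]
width: 0.546
```

```bash
python3 - <<'E'
from h import *
for n in('wrist','top','side'): snap(n,n+'1')
s=observe();print(s['position'],s['ee_rot'])
P,im=cloud('wrist1')
m=(P[...,2]>.15)&(P[...,2]<.19)&(np.hypot(P[...,0]-.536,P[...,1]-.36)<.08)
print(line(P[m]))
crop('wrist1',0,512,0,384,1.5,'w1'); crop('side1',150,260,230,340,6,'s1')
E
```

```text
[0.51501304 0.37720771 0.27127493] [ 1.13370607e+00  2.92814737e+00 -6.32606552e-04]
(array([0.5303, 0.3667]), np.float64(-42.4), np.float64(0.0923), 1037, np.float64(0.169))
```

View pics/w1.png

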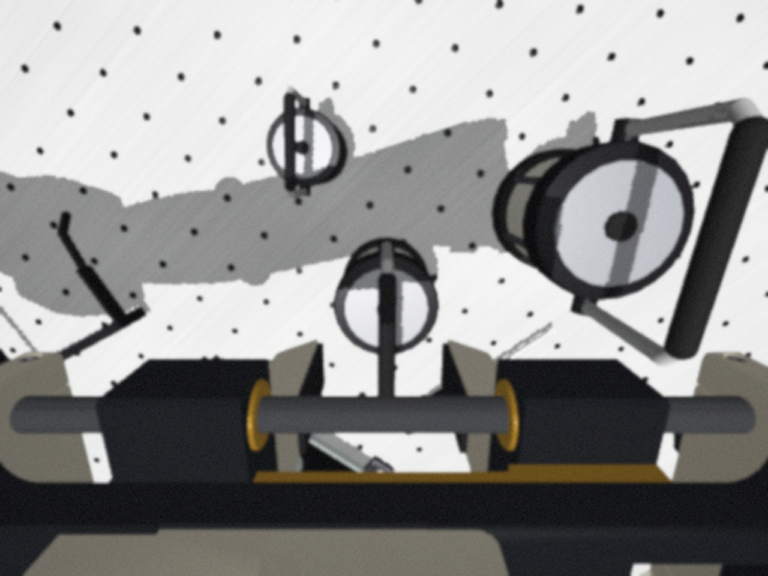

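View pics/s1.png

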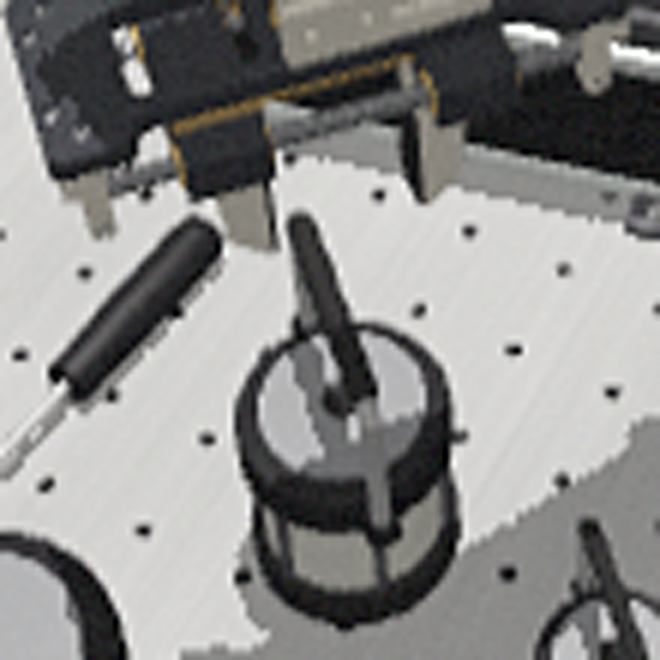

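The wrist view shows the bar at column ≈387, centred between the jaws (322–445) and aligned with them. I'll descend and grip.

Request:
step_arm([
  [[0.05, 0, 0, -0.03, 0], [0.05, 0, 0, -0.06, 0], [0.05, 0, 0, -0.085, 0], [0.05, 0, 0, -0.1, 0], [0.05, 0, 0, -0.11, 0], [0.05, 0, 0, -0.11, 0], [0.05, 0, 0, -0.11, 0], [0.03, 0, 0, -0.11, 0], [0.015, 0, 0, -0.11, 0], [0.0, 0, 0, -0.11, 0], [0, 0, 0, -0.11, 0], [0, 0, 0, -0.11, 0], [0, 0, 0, -0.11, 0], [0, 0, 0, -0.11, 0], [0, 0, 0, -0.11, 0]],
])

```text
clock: 4.13
position: [0.5151, 0.3775, 0.1614]
ee_rot: [1.134, 2.928, 0.0]
force: [-0.1, 0.6, 0.1]
width: 0.116
```

```bash
python3 - <<'E'
from h import *
for n in('wrist','side'): snap(n,n+'2')
s=observe();print(s['position'],s['ee_rot'],s['width'],s['force'],s['ft_torque'])
crop('wrist2',0,512,0,384,1.5,'w2'); crop('side2',150,260,230,340,6,'s2')
E
```

```text
[0.51513638 0.37744158 0.16140881] [1.13358728e+00 2.92807998e+00 1.62550176e-04] 0.1107308374662284 [0.79053989 1.37533957 1.09513333] [ 0.18721722 -0.2724243   0.00117819]
```

View pics/w2.png

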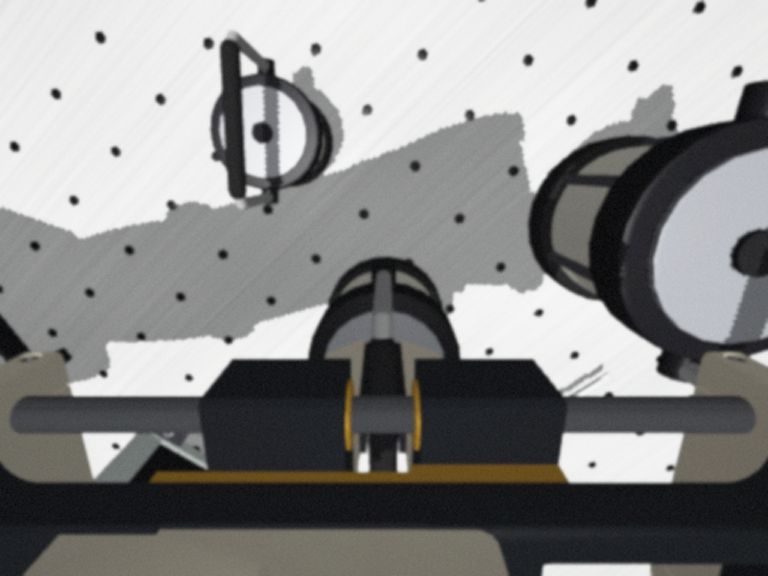

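View pics/s2.png

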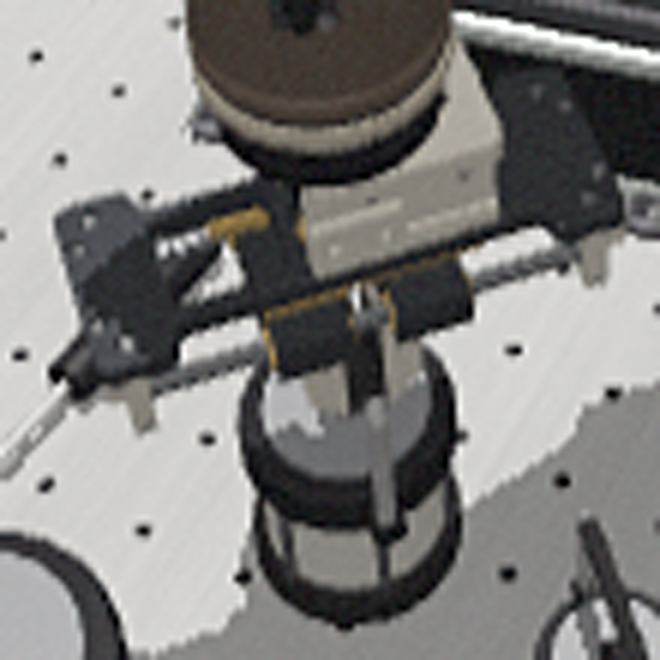

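Gripped: width 10 mm on the bar, and the views show the bar between the pads. Next I'll lift and carry it high over the enclosure.

Request:
step_arm([
  [[0, 0, 0, 0.015, 0], [0, 0, 0, 0.045, 0], [0, 0, 0, 0.08, 0], [0, 0, 0, 0.115, 0], [0, 0, 0, 0.15, 0], [0, 0, 0, 0.185, 0], [0, -0.004, -0.015, 0.21, -1], [0, -0.011, -0.041, 0.22, -3], [0, -0.02, -0.073, 0.22, -6], [0, -0.029, -0.105, 0.22, -9], [0, -0.038, -0.137, 0.22, -12], [0, -0.047, -0.169, 0.22, -15], [0, -0.056, -0.201, 0.22, -18], [0, -0.065, -0.233, 0.22, -21], [0, -0.074, -0.265, 0.22, -24], [0, -0.083, -0.297, 0.22, -27], [0, -0.092, -0.329, 0.22, -30], [0, -0.101, -0.361, 0.22, -33], [0, -0.108, -0.385, 0.22, -35], [0, -0.108, -0.385, 0.22, -35]],
])

```text
clock: 5.9
position: [0.4053, -0.0129, 0.3808]
ee_rot: [1.973, 2.442, -0.006]
force: [0.1, -1.2, -2.9]
width: 0.114
```

Request:
step_arm([
  [[0, -0.007, -0.025, 0, -2], [0, -0.015, -0.055, 0, -4], [0, -0.023, -0.085, 0, -6], [0, -0.031, -0.115, 0, -8], [0, -0.04, -0.145, 0, -10], [0, -0.048, -0.175, 0, -12], [0, -0.056, -0.205, 0, -14], [0, -0.064, -0.235, 0, -16], [0, -0.072, -0.26, -0.01, -18], [0, -0.078, -0.278, -0.03, -20], [0, -0.078, -0.285, -0.055, -21], [0, -0.078, -0.285, -0.075, -21], [0, -0.078, -0.285, -0.086, -21], [0, -0.078, -0.285, -0.086, -21], [0, -0.078, -0.285, -0.086, -21]],
])

```text
clock: 7.15
position: [0.3271, -0.2974, 0.2945]
ee_rot: [-2.385, -2.043, 0.007]
force: [0.3, -0.0, -2.0]
width: 0.117
```

```bash
python3 - <<'E'
from h import *
for n in('wrist','side','top'): snap(n,n+'3')
s=observe();print(s['position'],s['ee_rot'],s['width'],s['force'],s['ft_torque'])
a=s['ee_rot'];y=R.from_rotvec(a).as_matrix();print('jaw',np.degrees(np.arctan2(y[1,1],y[0,1])))
crop('side3',280,440,70,210,5,'s3');crop('top3',330,450,190,290,6,'t3')
E
```

```text
[ 0.32792756 -0.29806994  0.29587087] [ 2.38407676  2.04176628 -0.00614978] 0.11323656072792908 [ 0.00482503 -0.44169932 -1.97090347] [ 0.08809342 -0.04567522  0.00101381]
jaw -8.845377960625836
```

View pics/s3.png

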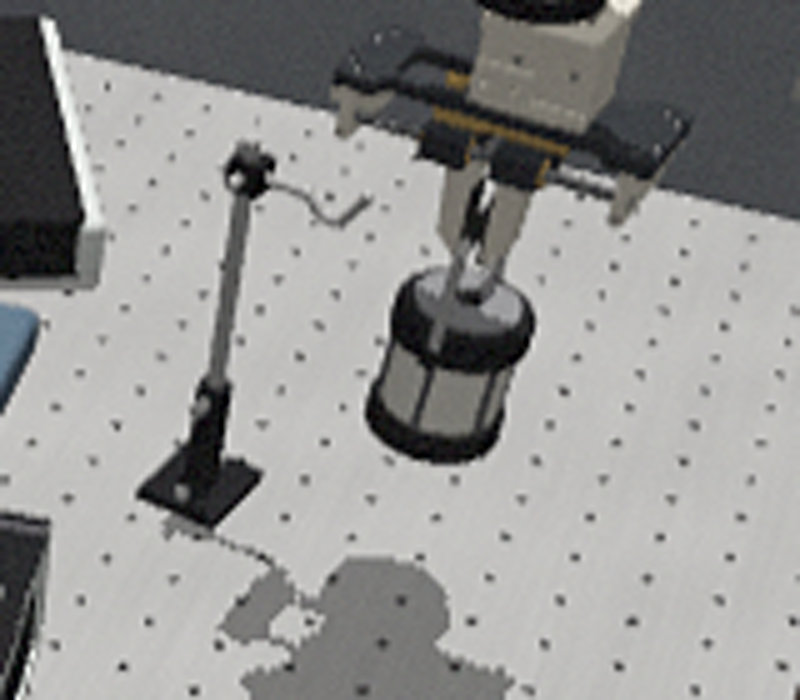

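View pics/t3.png

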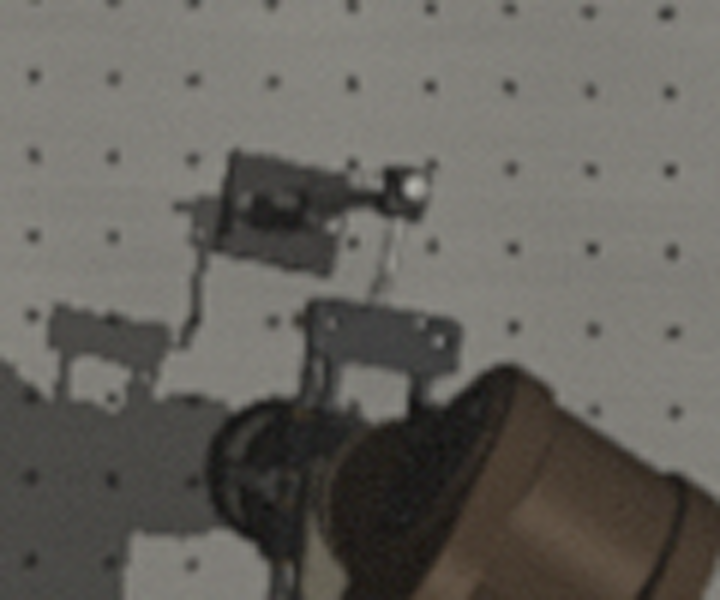

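View pics/wrist3.png

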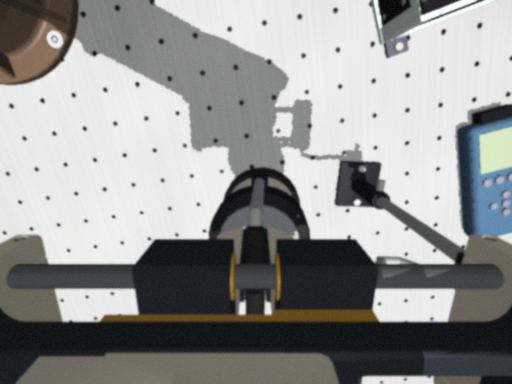

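```bash
python3 - <<'E'
from h import *
P,im=cloud('side3')
Q=P[110:170,340:400].reshape(-1,3)
c=np.array([.324,-.326])
Q=Q[np.hypot(*(Q[:,:2]-c).T)<.06]
for a,b in((.12,.16),(.16,.2),(.2,.215),(.215,.24),(.24,.28),(.28,.31)):
    q=Q[(Q[:,2]>a)&(Q[:,2]<b)]; print(a,len(q),q.min(0).round(3),q.max(0).round(3),q.mean(0).round(3))
# cap top plane: bright pixels
I=im[110:170,340:400].reshape(-1,3).sum(1)
pp=P[110:170,340:400].reshape(-1,3); ok=(np.hypot(*(pp[:,:2]-c).T)<.05)&(pp[:,2]>.2)&(pp[:,2]<.25)&(I>330)
q=pp[ok];A=np.c_[q[:,:2]-c,np.ones(len(q))];print(len(q),np.linalg.lstsq(A,q[:,2],rcond=None)[0])
E
```

```text
0.12 173 [ 0.288 -0.337  0.136] [ 0.376 -0.275  0.16 ] [ 0.325 -0.291  0.151]
0.16 280 [ 0.291 -0.339  0.16 ] [ 0.37  -0.277  0.2  ] [ 0.329 -0.293  0.179]
0.2 65 [ 0.285 -0.324  0.2  ] [ 0.367 -0.27   0.215] [ 0.325 -0.29   0.207]
0.215 424 [ 0.285 -0.377  0.215] [ 0.371 -0.267  0.24 ] [ 0.326 -0.308  0.231]
0.24 50 [ 0.316 -0.372  0.24 ] [ 0.356 -0.268  0.279] [ 0.333 -0.293  0.253]
0.28 113 [ 0.305 -0.313  0.28 ] [ 0.352 -0.269  0.31 ] [ 0.329 -0.286  0.3  ]
116 [-0.01356036 -0.28154892  0.23225856]
```

The lantern hangs level in the grip: its near wall keeps the same y from foot to cap. The bar middle is at about (0.325, -0.324, 0.300), and side crop s3 shows the hook tip at (370,200) facing the window. I'll slide it in along the hook axis at this height.

Request:
step_arm([
  [[0, 0.005, -0.001, 0, 0], [0, 0.015, -0.0025, 0, 0], [0, 0.025, -0.004, 0, 0], [0, 0.035, -0.006, 0, 0], [0, 0.045, -0.0075, 0, 0], [0, 0.055, -0.009, 0, 0], [0, 0.065, -0.0105, 0, 0], [0, 0.075, -0.012, 0, 0], [0, 0.083, -0.0135, 0, 0], [0, 0.09, -0.015, 0, 0], [0, 0.095, -0.0155, 0, 0], [0, 0.096, -0.016, 0, 0], [0, 0.096, -0.016, 0, 0]],
])

```text
clock: 8.38
position: [0.424, -0.3141, 0.2957]
ee_rot: [2.384, 2.042, -0.006]
force: [-0.1, 0.3, -2.5]
width: 0.115
```

```bash
python3 - <<'E'
from h import *
for n in('side','wrist'): snap(n,n+'4')
s=observe();print(s['position'],s['width'],s['force'],s['ft_torque'])
crop('side4',280,400,70,180,6,'s4');crop('wrist4',150,400,130,384,3,'w4')
E
```

```text
[ 0.42349202 -0.31408744  0.295846  ] 0.11342184247724806 [ 0.39352611  0.87131801 -2.16752423] [ 0.03569972 -0.09135124  0.00062729]
```

View pics/s4.png

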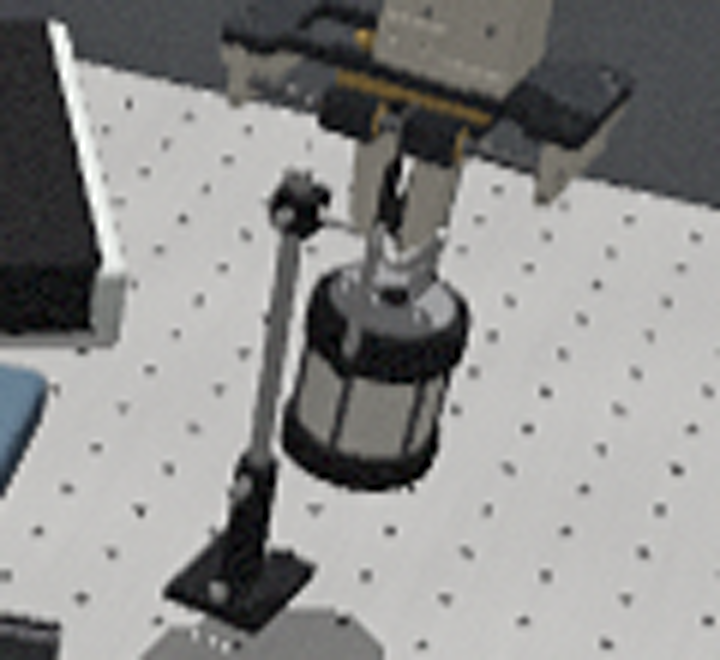

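View pics/w4.png

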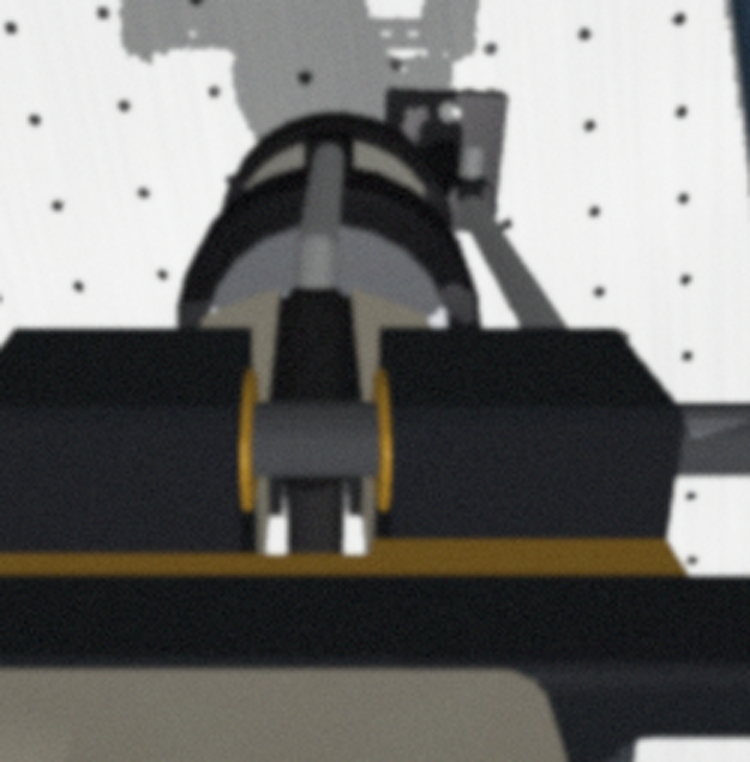

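Side crop s4 shows the rod passing through the hoop, its upturned tip visible on the robot side at ≈(442,240), with no contact force. Lowering slowly.

Request:
step_arm([
  [[0, 0, 0, -0.006, 0], [0, 0, 0, -0.012, 0], [0, 0, 0, -0.018, 0], [0, 0, 0, -0.023, 0], [0, 0, 0, -0.027, 0], [0, 0, 0, -0.03, 0], [0, 0, 0, -0.032, 0], [0, 0, 0, -0.033, 0], [0, 0, 0, -0.033, 0]],
])

```text
clock: 9.23
position: [0.4247, -0.3144, 0.2636]
ee_rot: [2.382, 2.041, -0.005]
force: [4.1, -0.9, 1.9]
width: 0.113
```

```bash
python3 - <<'E'
from h import *
snap('side','side5')
s=observe();print(s['position'],s['width'],s['force'],s['ft_torque'])
crop('side5',280,400,70,180,6,'s5')
E
```

```text
[ 0.42464982 -0.31435172  0.26359954] 0.11222359542354281 [ 5.55100386 -1.48225014  2.29510917] [-0.29498759 -1.11716463  0.16776605]
```

View pics/s5.png

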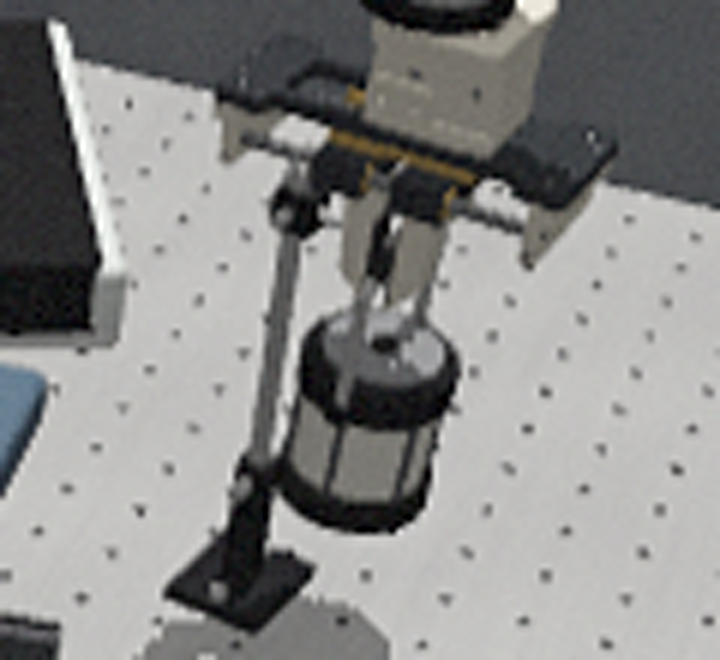

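The lantern hangs over the rod with +x 5 N and z up, which fits the bar touching the inner slope of the upturned tip. I'll nudge it towards the post and lower a bit more.

Request:
step_arm([
  [[0, 0.002, 0, 0, 0], [0, 0.004, -0.0005, 0, 0], [0, 0.005, -0.001, -0.001, 0], [0, 0.005, -0.001, -0.002, 0], [0, 0.005, -0.001, -0.003, 0], [0, 0.005, -0.001, -0.003, 0]],
])

```text
clock: 9.78
position: [0.4291, -0.3152, 0.26]
ee_rot: [2.383, 2.041, -0.006]
force: [-0.6, -0.8, -2.0]
width: 0.112
```

```bash
python3 - <<'E'
from h import *
s=observe();print(s['position'],s['width'],s['force'],s['ft_torque'])
E
```

```text
[ 0.4291401  -0.3152454   0.25999678] 0.11229467642730318 [-0.62002435 -0.75121863 -1.96547821] [ 0.04419615 -0.13336389 -0.01677952]
```

Free again at z 0.260. Lowering gently to contact.

Request:
step_arm([
  [[0, 0, 0, -0.001, 0], [0, 0, 0, -0.002, 0], [0, 0, 0, -0.003, 0], [0, 0, 0, -0.003, 0]],
])

```text
clock: 10.12
position: [0.4294, -0.3151, 0.2578]
ee_rot: [2.382, 2.041, -0.005]
force: [-1.9, 2.6, 7.2]
width: 0.113
```

It's bearing on the trough (z +7 N, little side force). I'll release slightly and check before leaving.

Request:
step_arm([
  [[0, 0, 0, 0.001, 0], [0.012, 0, 0, 0.001, 0], [0.014, 0, 0, 0.001, 0], [0.016, 0, 0, 0.001, 0], [0.018, 0, 0, 0.001, 0], [0.02, 0, 0, 0.001, 0], [0.022, 0, 0, 0.001, 0], [0.026, 0, 0, 0.001, 0], [0.03, 0, 0, 0.001, 0], [0.034, 0, 0, 0.001, 0], [0.034, 0, 0, 0.001, 0], [0.034, 0, 0, 0.001, 0]],
])

```text
clock: 11.12
position: [0.4294, -0.3151, 0.2587]
ee_rot: [2.383, 2.041, -0.005]
force: [0.0, 0.5, 0.5]
width: 0.365
```

```bash
python3 - <<'E'
from h import *
for n in('side','wrist'): snap(n,n+'6')
s=observe();print(s['position'],s['width'],s['force'],s['ft_torque'])
crop('side6',280,400,70,180,6,'s6');crop('wrist6',150,400,130,384,3,'w6')
E
```

```text
[ 0.42942553 -0.31514557  0.25873383] 0.3663658035737449 [-0.24404326  0.76705689 -0.41985771] [ 0.00474826 -0.11236855  0.02339351]
```

View pics/s6.png

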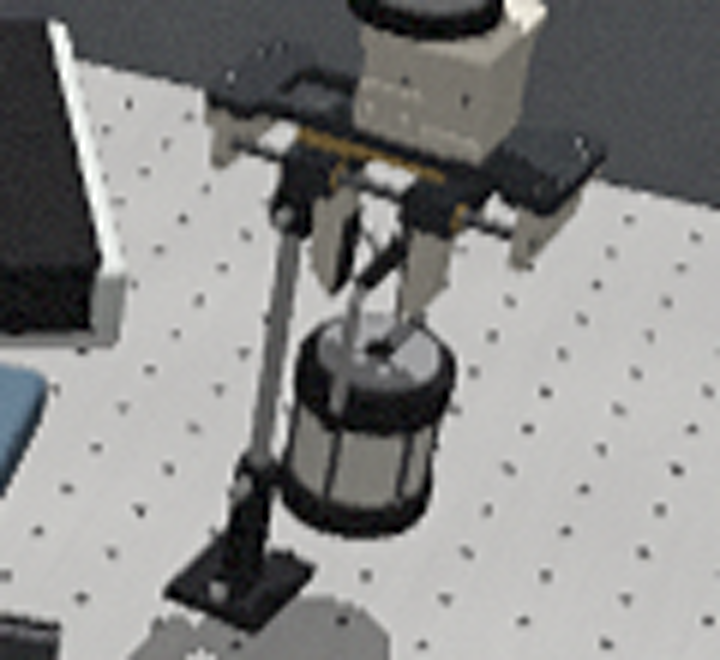

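View pics/w6.png

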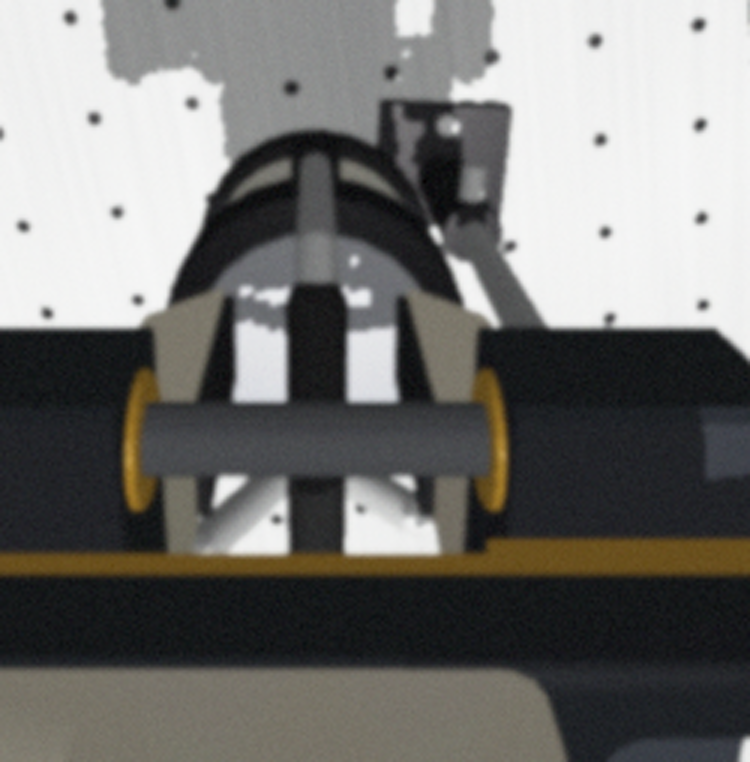

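The lantern hangs from the rod (w6 shows the rod dipping under the bar's middle), and the fingers are free of it. Moving straight up.

Request:
step_arm([
  [[0.034, 0, 0, 0.005, 0], [0.034, 0, 0, 0.015, 0], [0.034, 0, 0, 0.03, 0], [0.034, 0, 0, 0.05, 0], [0.034, 0, 0, 0.08, 0], [0.034, 0, 0, 0.11, 0], [0.034, 0, 0, 0.14, 0], [0.034, 0, 0.02, 0.15, 0], [0.034, 0, 0.05, 0.15, 0], [0.034, 0, 0.08, 0.15, 0], [0.034, 0, 0.11, 0.15, 0], [0.034, 0, 0.14, 0.15, 0]],
])

```text
clock: 12.22
position: [0.4293, -0.1737, 0.4099]
ee_rot: [2.382, 2.04, -0.004]
force: [0.2, 0.5, -0.4]
width: 0.369
```

```bash
python3 - <<'E'
from h import *
for n in('side','top'): snap(n,n+'7')
s=observe();print(s['position'],s['ee_rot'],s['force'])
P,im=cloud('side7')
Q=P.reshape(-1,3);Q=Q[(np.hypot(Q[:,0]-.426,Q[:,1]+.342)<.06)&(Q[:,2]>.252)&(Q[:,2]<.30)]
print(Q.round(3)[::5].tolist())
crop('side7',280,400,70,180,6,'s7');crop('top7',330,450,170,270,6,'t7')
E
```

```text
[ 0.42994371 -0.16971372  0.4105709 ] [ 2.37398312e+00  2.04874841e+00 -2.01874947e-03] [-0.02738204 -0.53665626  0.010472  ]
[[0.485, -0.346, 0.294], [0.479, -0.366, 0.279], [0.474, -0.36, 0.279], [0.475, -0.351, 0.28], [0.477, -0.347, 0.278], [0.479, -0.348, 0.273], [0.419, -0.381, 0.272], [0.472, -0.347, 0.272], [0.42, -0.375, 0.271], [0.476, -0.339, 0.271], [0.461, -0.344, 0.273], [0.421, -0.366, 0.272], [0.481, -0.346, 0.263], [0.461, -0.345, 0.269], [0.445, -0.343, 0.274], [0.418, -0.368, 0.268], [0.475, -0.34, 0.264], [0.444, -0.342, 0.271], [0.421, -0.355, 0.27], [0.403, -0.341, 0.282], [0.437, -0.344, 0.268], [0.42, -0.354, 0.267], [0.402, -0.338, 0.281], [0.429, -0.337, 0.271], [0.414, -0.339, 0.273], [0.433, -0.33, 0.269], [0.42, -0.343, 0.266], [0.434, -0.321, 0.27], [0.421, -0.336, 0.266], [0.435, -0.314, 0.27], [0.423, -0.329, 0.265], [0.437, -0.312, 0.267], [0.424, -0.322, 0.266], [0.438, -0.304, 0.268], [0.425, -0.314, 0.266], [0.426, -0.308, 0.265], [0.437, -0.294, 0.263], [0.433, -0.291, 0.261], [0.431, -0.288, 0.257]]
```

View pics/s7.png

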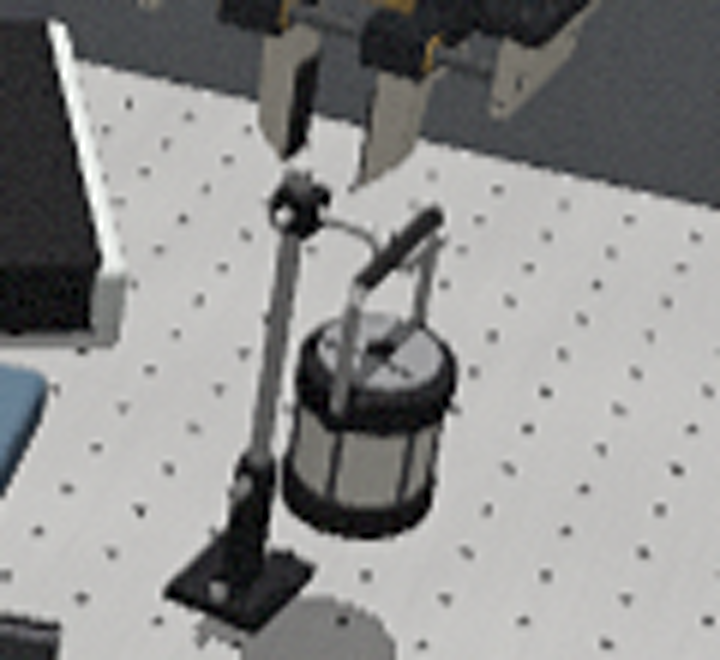

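View pics/t7.png

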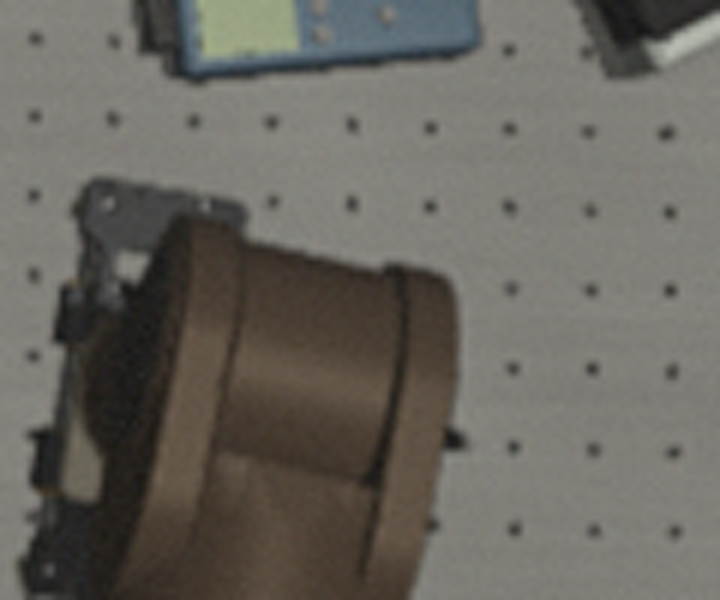

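The lantern hangs level in the trough: the bar's depth points run along y at z≈0.266, and s7 shows the rod emerging under its middle at (395,255). Next is the hatch, so I'll confirm its yaw and handle from the first images.

```bash
python3 - <<'E'
from h import *
for f in('top0','side0'):
    P,im=cloud(f); Q=P.reshape(-1,3); m=(Q[:,2]>.095)&(Q[:,2]<.125)&(Q[:,0]>.44)&(Q[:,0]<.82)&(Q[:,1]>-.18)&(Q[:,1]<.22)
    q=Q[m][:,:2].astype(np.float32); print(f,cv2.minAreaRect(q*1000))
P,im=cloud('top0'); z=load('top0')
# handle bright mask in top image: ray on plane z=.154
g=im.astype(int).sum(2)[195:218,262:305]; v,u=np.where(g>330)
pts=np.array([ray('top0',a+262,b+195,.15)[:2] for a,b in zip(u,v)]);print(line(np.c_[pts,pts[:,0]*0]))
P,im=cloud('side0'); g=im.astype(int).sum(2)[175:222,258:284]; v,u=np.where(g>430); 
pts=np.array([ray('side0',a+258,b+175,.148)[:2] for a,b in zip(u,v)]);print(line(np.c_[pts,pts[:,0]*0]))
E
```

```text
top0 ((633.4693603515625, 18.867538452148438), (267.65228271484375, 300.3393859863281), 10.989140510559082)
side0 ((631.5970458984375, 20.52923583984375), (266.1531677246094, 303.0373840332031), 10.731764793395996)
(array([ 5.199e-01, -2.000e-04]), np.float64(93.7), np.float64(0.1342), 164, np.float64(0.0))
(array([0.5141, 0.0206]), np.float64(113.6), np.float64(0.1751), 174, np.float64(0.0))
```

Request:
step_arm([
  [[0.05, 0.015, 0.027, -0.02, 3], [0.05, 0.032, 0.055, -0.04, 6], [0.05, 0.048, 0.085, -0.06, 9], [0.05, 0.065, 0.115, -0.08, 12], [0.05, 0.08, 0.14, -0.105, 15], [0.05, 0.09, 0.16, -0.13, 18], [0.05, 0.097, 0.17, -0.155, 19.5], [0.05, 0.097, 0.17, -0.175, 19.5], [0.05, 0.097, 0.17, -0.18, 19.5], [0.05, 0.097, 0.17, -0.18, 19.5]],
])

```text
clock: 13.15
position: [0.5264, -0.0005, 0.2298]
ee_rot: [1.995, 2.422, -0.004]
force: [0.0, -0.2, 0.9]
width: 0.548
```

```bash
python3 - <<'E'
from h import *
for n in('wrist',): snap(n,n+'8')
s=observe();print(s['position'],s['ee_rot'],s['force'],s['clock'])
y=R.from_rotvec(s['ee_rot']).as_matrix();print('jaw',np.degrees(np.arctan2(y[1,1],y[0,1])))
P,im=cloud('wrist8');Q=P.reshape(-1,3);m=(Q[:,2]>.135)&(Q[:,2]<.165)&(np.hypot(Q[:,0]-.527,Q[:,1])<.08);print(line(Q[m]))
crop('wrist8',0,512,0,384,1.5,'w8')
E
```

```text
[ 5.27093852e-01 -4.75635573e-04  2.31120839e-01] [ 1.99393381e+00  2.42010328e+00 -1.21379394e-03] [ 0.81473504 -0.34575603  0.98255903] 13.2
jaw 11.029931176179185
(array([0.5242, 0.0047]), np.float64(-78.9), np.float64(0.1204), 1816, np.float64(0.152))
```

View pics/w8.png

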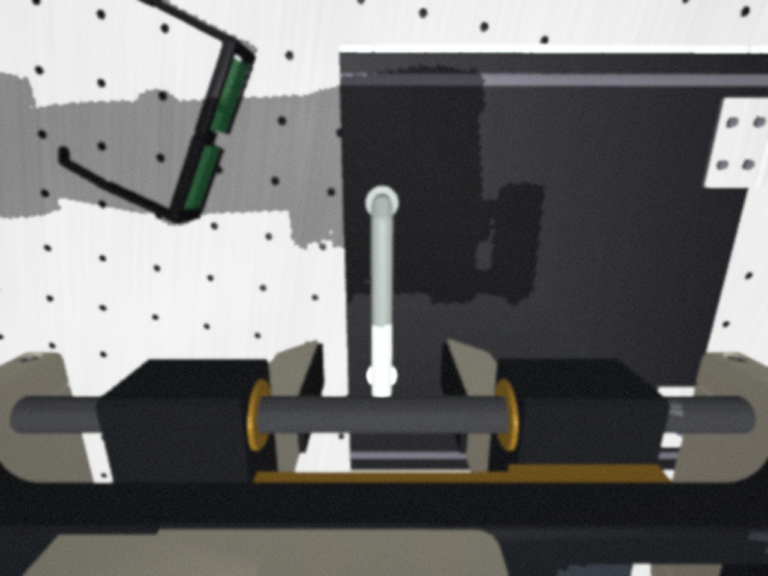

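```bash
python3 - <<'E'
from h import *
z=load('wrist8');M=R.from_rotvec(z['a']).as_matrix()
for p in([.527,-.0005,.148],[.527,-.0005,.217],[.5155,.0585,.148],[.5385,-.0595,.148]):
    c=M.T@(np.array(p)-z['p']);print(p,(z['K']@c/c[2])[:2]*1.5)
E
```

```text
[0.527, -0.0005, 0.148] [383.82188684 311.70130417]
[0.527, -0.0005, 0.217] [384.51784496 366.10043318]
[0.5155, 0.0585, 0.148] [383.99330522 207.08350395]
[0.5385, -0.0595, 0.148] [383.67407801 401.91003584]
```

The bar is at column ≈382 and the TCP axis projects to column 384, with the far leg at row 203 (207 predicted), so the grasp point is at mid-bar. I'll descend and pinch gently.

Request:
step_arm([
  [[0.05, 0, 0, -0.025, 0], [0.05, 0, 0, -0.05, 0], [0.05, 0, 0, -0.07, 0], [0.05, 0, 0, -0.082, 0], [0.05, 0, 0, -0.088, 0], [0.05, 0, 0, -0.088, 0], [0.05, 0, 0, -0.088, 0], [0.03, 0, 0, -0.088, 0], [0.015, 0, 0, -0.088, 0], [0, 0, 0, -0.088, 0], [0, 0, 0, -0.088, 0], [0, 0, 0, -0.088, 0], [0, 0, 0, -0.088, 0], [0, 0, 0, -0.088, 0], [0, 0, 0, -0.088, 0]],
], squeeze=20)

```text
clock: 14.45
position: [0.5261, -0.0007, 0.143]
ee_rot: [1.995, 2.421, -0.004]
force: [-4.8, -0.6, 5.7]
width: 0.119
```

```bash
python3 - <<'E'
from h import *
s=observe();print(s['position'],s['width'],s['force'],s['ft_torque'],s['clock'])
th=np.radians(10.9)
for q in np.r_[np.arange(.05,.86,.05)]:
    a=.235*(1-np.cos(q))+.041*np.sin(q);print(round(q,2),(a*np.cos(th)).round(4),(a*np.sin(th)).round(4),(.235*np.sin(q)+.041*(np.cos(q)-1)).round(4))
E
```

```text
[ 0.52606649 -0.0007241   0.14303214] 0.11903101615628184 [-4.83911624 -0.55422702  5.73226279] [-0.17450922  1.04507076  0.00695024] 14.45
0.05 0.0023 0.0004 0.0117
0.1 0.0052 0.001 0.0233
0.15 0.0086 0.0017 0.0347
0.2 0.0126 0.0024 0.0459
0.25 0.0171 0.0033 0.0569
0.3 0.0222 0.0043 0.0676
0.35 0.0278 0.0054 0.0781
0.4 0.0339 0.0065 0.0883
0.45 0.0405 0.0078 0.0981
0.5 0.0476 0.0092 0.1076
0.55 0.0551 0.0106 0.1168
0.6 0.063 0.0121 0.1255
0.65 0.0714 0.0138 0.1339
0.7 0.0802 0.0154 0.1417
0.75 0.0894 0.0172 0.1492
0.8 0.0989 0.019 0.1561
0.85 0.1087 0.0209 0.1626
```

Bar pinched. I'll raise the hatch along its arc to about 0.83 rad, which is past 0.70 but well short of 1.25.

Request:
step_arm([
  [[0, 0.001, 0, 0.006, 0], [0, 0.0023, 0.0004, 0.0117, 0], [0, 0.0052, 0.001, 0.0233, 0], [0, 0.0086, 0.0017, 0.0347, 0], [0, 0.0126, 0.0024, 0.0459, 0], [0, 0.0171, 0.0033, 0.0569, 0], [0, 0.0222, 0.0043, 0.0676, 0], [0, 0.0278, 0.0054, 0.0781, 0], [0, 0.0339, 0.0065, 0.0883, 0], [0, 0.0405, 0.0078, 0.0981, 0], [0, 0.0476, 0.0092, 0.1076, 0], [0, 0.0551, 0.0106, 0.1168, 0], [0, 0.063, 0.0121, 0.1255, 0], [0, 0.063, 0.0121, 0.1255, 0], [0, 0.063, 0.0121, 0.1255, 0]],
])

```text
clock: 15.7
position: [0.5876, 0.0112, 0.2701]
ee_rot: [1.996, 2.422, -0.008]
force: [-12.3, -2.1, 10.3]
width: 0.124
```

```bash
python3 - <<'E'
from h import *
s=observe();print(s['position'],s['width'],s['force'],s['ft_torque'],s['clock'])
for n in('side','top'):snap(n,n+'9')
crop('side9',160,330,90,270,4,'s9')
E
```

```text
[0.587593   0.01116085 0.27009751] 0.12381726190971977 [-12.30006442  -2.14320362  10.29145034] [-0.53783154  2.50408823 -0.01903488] 15.7
```

View pics/s9.png

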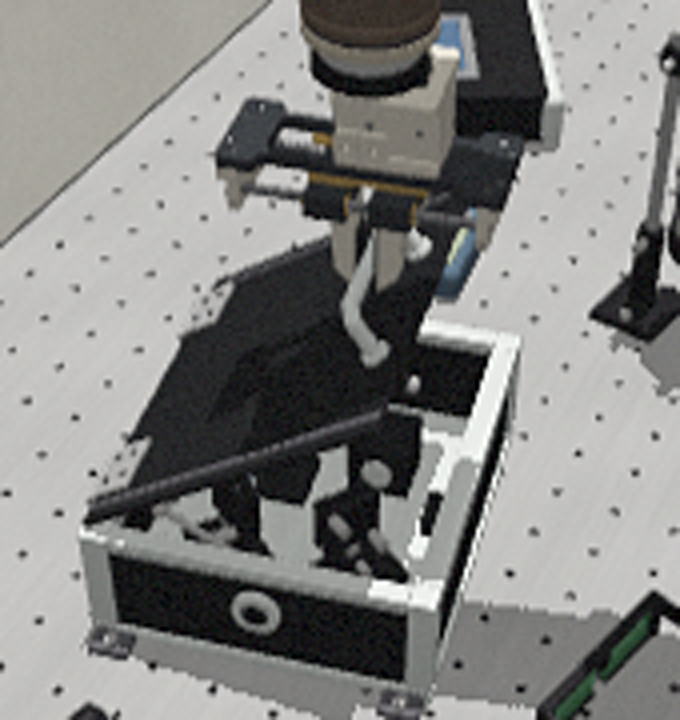

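```bash
cat >> h.py <<'E'
def hatchq(f,box):
    P,im=cloud(f);x0,x1,y0,y1=box;Q=P[y0:y1,x0:x1].reshape(-1,3);I=im[y0:y1,x0:x1].reshape(-1,3).sum(1)
    Q=Q[(I<200)&np.isfinite(Q[:,2])]
    th=np.radians(10.9);h=np.array([.760,.044]);t=-(Q[:,:2]-h)@[np.cos(th),np.sin(th)];y=(Q[:,:2]-h)@[-np.sin(th),np.cos(th)];z=Q[:,2]-.107
    m=(t>.02)&(t<.26)&(np.abs(y)<.14)&(z>0);t,z,y=t[m],z[m],y[m]
    for _ in range(8):
        k=np.polyfit(t,z,1);r=z-np.polyval(k,t);s=np.abs(r)<max(2*np.median(np.abs(r)),.003);t,z=t[s],z[s]
    return np.arctan(k[0]),k[1],len(t)
E
python3 - <<'E'
from h import *
print(hatchq('side9',(185,260,140,220)))
print(hatchq('top9',(232,330,140,230)))
# hinge-based
s=observe();p=s['position']+[0,0,.005]
th=np.radians(10.9)
for h in([.760,.044],[.757,.044]):
    a=-(p[:2]-h)@[np.cos(th),np.sin(th)];z=p[2]-.107
    print(np.arctan2(z,a)-np.arctan2(.041,.235),np.hypot(a,z),np.hypot(.041,.235))
E
```

```text
(np.float64(0.5913338051747574), np.float64(0.004456680809890188), 1811)
(np.float64(1.246126027761562), np.float64(-0.10890718372431736), 1521)
0.5885843064398603 0.24305267860839416 0.238549785160247
0.5970196047451776 0.24092864120313362 0.238549785160247
```

The side-view plane fit gives the hatch angle 0.591, and the arm geometry gives 0.59–0.60. The top view is occluded by the arm, so its fit is invalid. The force (-12, +10 N) points radially outward, so I'm a little inside the arc. I'll add about 1.5 mm outward and continue to 0.83.

Request:
step_arm([
  [[0, 0.0028, 0.0005, 0.006, 0], [0, 0.007, 0.0014, 0.0095, 0], [0, 0.0112, 0.0022, 0.0134, 0], [0, 0.0158, 0.003, 0.0172, 0], [0, 0.0202, 0.0039, 0.021, 0], [0, 0.0248, 0.0047, 0.0246, 0], [0, 0.0296, 0.0056, 0.028, 0], [0, 0.0344, 0.0066, 0.0315, 0], [0, 0.04, 0.0076, 0.0355, 0], [0, 0.04, 0.0076, 0.0355, 0], [0, 0.04, 0.0076, 0.0355, 0], [0, 0.04, 0.0076, 0.0355, 0]],
])

```text
clock: 16.8
position: [0.6271, 0.0187, 0.3056]
ee_rot: [1.996, 2.422, -0.009]
force: [-1.1, -0.2, 2.9]
width: 0.124
```

```bash
cat >> h.py <<'E'
def qarm(p):
    th=np.radians(10.9);h=np.array([.7555,.044]);p=p+[0,0,.005]
    a=-(p[:2]-h)@[np.cos(th),np.sin(th)];z=p[2]-.107
    return np.arctan2(z,a)-np.arctan2(.041,.235),np.hypot(a,z)
E
python3 - <<'E'
from h import *
s=observe();print(s['position'],s['width'],s['force'],s['ft_torque'],s['clock'],qarm(s['position']))
snap('side','side10');print(hatchq('side10',(185,265,130,220)))
crop('side10',160,330,70,270,4,'s10')
E
```

```text
[0.62705865 0.01868924 0.30559505] 0.12440108476563533 [-1.12056488 -0.19203291  2.92929534] [-0.14645086  0.1913858  -0.00237273] 16.8 (np.float64(0.8266329869788652), np.float64(0.24205049097178022))
(np.float64(0.8111111694448555), np.float64(0.004291258240769782), 1457)
```

View pics/s10.png

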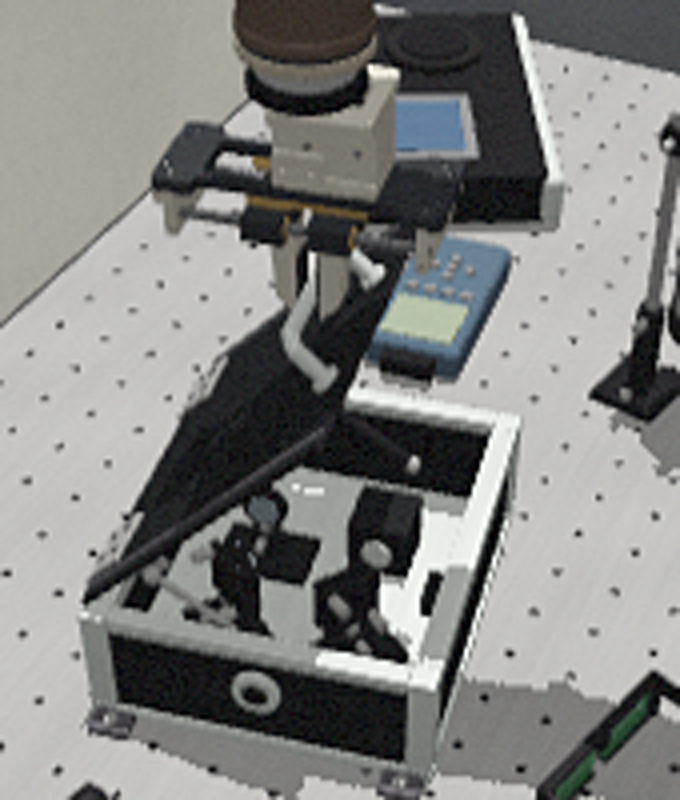

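The hatch is at ≈0.82 rad (side fit 0.811, arm 0.827): past balance and clear of the stop. Now I'll ease it back to 0.60.

Request:
step_arm([
  [[0, -0.0024, -0.0005, -0.0016, 0], [0, -0.0049, -0.001, -0.0033, 0], [0, -0.0096, -0.0019, -0.0067, 0], [0, -0.0144, -0.0028, -0.0102, 0], [0, -0.019, -0.0037, -0.0139, 0], [0, -0.0236, -0.0046, -0.0177, 0], [0, -0.028, -0.0054, -0.0216, 0], [0, -0.0324, -0.0062, -0.0255, 0], [0, -0.0366, -0.0071, -0.0297, 0], [0, -0.0395, -0.0077, -0.0325, 0], [0, -0.0408, -0.0079, -0.0339, 0], [0, -0.0408, -0.0079, -0.0339, 0], [0, -0.0408, -0.0079, -0.0339, 0], [0, -0.0408, -0.0079, -0.0339, 0]],
])

```text
clock: 18.02
position: [0.5863, 0.0108, 0.2717]
ee_rot: [1.996, 2.422, -0.009]
force: [3.3, 1.9, -4.3]
width: 0.126
```

```bash
python3 - <<'E'
from h import *
s=observe();print(s['position'],s['width'],s['force'],s['dq'].round(4),s['clock'],qarm(s['position']))
snap('side','side11');print(hatchq('side11',(185,260,140,220)))
snap('top','top11')
crop('side11',160,400,70,270,3,'s11')
E
```

```text
[0.58626342 0.01078961 0.27165849] 0.12620653356063907 [ 3.31747236  1.91720759 -4.3176253 ] [-0.0013  0.0006  0.0009 -0.0024 -0.0001  0.0017  0.0001] 18.0167 (np.float64(0.6044706513288721), np.float64(0.24192474393937782))
(np.float64(0.5832625024059895), np.float64(0.004554632540394389), 1819)
```

View pics/s11.png

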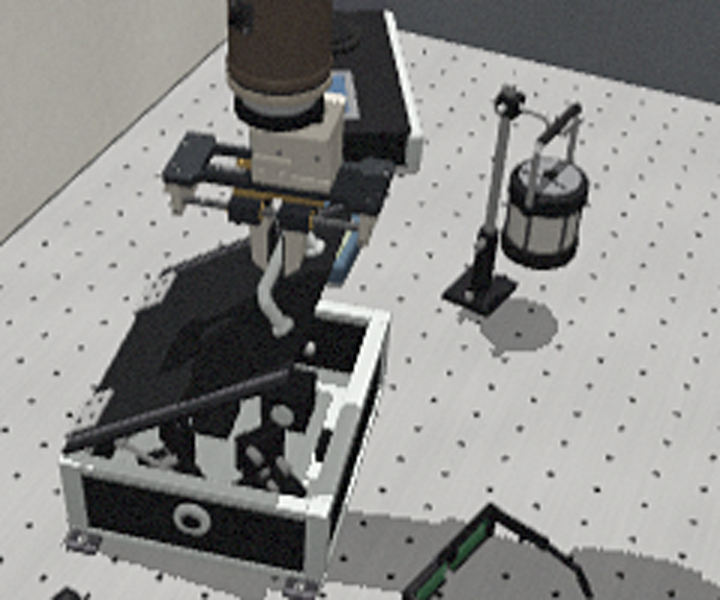

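View pics/top11.png

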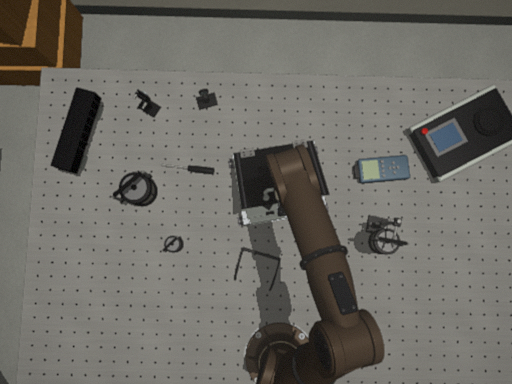

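All three checks put the hatch near 0.60: side fit 0.583, arm geometry 0.604, and handle height about 0.62. It is at rest and gripped. The lantern is still hanging and the bystanders haven't moved. Handing in.

```bash
python3 -c "
from h import *
print(arm.sign_off()); s=observe(); print(s['clock'],qarm(s['position']),s['width'])"
```

```text
the job is handed in; nothing more can be done
None
the job is handed in; nothing more can be done
```

I hung the middle-sized lantern on the hook by its handle. Then I raised the hatch to about 0.82 rad, past the balance point and short of its stop, and eased it back. I handed in at about 18 s with the bar still gripped and the hatch at about 0.60 rad.

- **Hatch angle:** the last estimates were 0.583 rad (plane fit to the side view), 0.604 (arm geometry) and about 0.62 (handle height). They differ by about 0.035 rad, but all are below the 0.70 balance point. A top-view fit made on the way up was invalid because the arm blocked the view.
- **Lantern:** the last side and top pictures show it hanging in the hook's trough. On the way down it briefly touched the inside of the hook tip at about 5 N, which I corrected with a 5 mm shift before releasing it.
- **Other things:** I never touched the goggles, meter, screwdriver or the other two lanterns, and they look unmoved in the last pictures.
- **Forces:** the highest wrist force I read was about 16 N, while raising the hatch slightly inside its arc.

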